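# Hardness check on the infeed ramp

### The arm

A 6-joint arm with a two-finger parallel gripper is mounted at the origin on a cart in front of the work surface, level with it; the furniture and walls round the work are solid. World frame = base frame: x ahead of the robot, y to its left, z up, the work surface at z = 0. Lengths are in mm, angles in rad, forces in N, time in s.
With the tool pointing down it reaches from about 350 to 875 mm from the base axis. Payload 4.2 kg.
Tool frame: the origin (TCP) lies midway between the tips of the shut fingers; the grasp point (between the pads) lies 19 mm behind it; x points along the fingers, y is the direction in which the jaws open and shut, and the axes are right-handed (so a half turn about x gives the same grasp; the last joint's range is limited). The gripper opens to 85 mm and grips with 20 to 120 N. Pads are 22 mm wide; open, the fingers measure 114 mm over their backs; the gripper's body (76 mm by 85 mm) begins 54 mm behind the grasp point. The pads swing forward as they close: fully open they stand 13 mm farther back than shut.
Start: joints at [-1.012, 0.385, 0.008, 0, -1.194, -0.259], TCP at [184.596, -597.096, 231.312] pointing down, gripper open.
Joint ranges: [-3.14, 3.14], [-1.21, 2.06], [-1.07, 1.41], [-3.16, 2.05], [-2.99, -0.16], [-3.1, 3.1]. Speed limits (rad/s): [2.79, 2.79, 3.14, 3.14, 3.14, 3.14].

### API

Orientations are given as a unit quaternion [x, y, z, w].
In Python, from bench import readout, imaging, arm gives the robot as it stands.
- The arm moves only by the tool arm_command, never from a script. Its argument "increments" is a list of rows, each a list of 3 entries, a list of its own where there are three numbers: the turn, a rotation vector about the world's x, y, z in degrees, then the shift along the world's x, y, z in mm, then the closure, from 0 (fully open) to 1 (shut). In form: [[[ax, ay, az], [tx, ty, tz], fingers], ...]. A call has exactly 5 rows; each row is the pose to reach, as a shift and turn from the pose measured when the call began; what a row does not reach only later rows make up. A row lasts 1/10 s, in which the tool goes at most 50 mm and 8.59 degrees, less where a joint would pass 70% of its speed; a pose out of reach is approached as far as the arm can. A call with a gripper value outside its range is refused whole. The fingers move at their own pace and stop on an object; the grip force is fixed at half the most. Time passes only in rows, so rows that repeat a pose let the fingers close, or fill a call up. It gives the time, the measured TCP pose, the force and the opening at its end, in the units of the state.
- readout.read_state(): the state, without advancing time (a new reading comes with each control period).
- imaging.get_image(name): name is "scene" or "top"; returns (picture, depth): 420x560x3 uint8, blue, green, red; 420x560 float32, mm along the optical axis (not along the pixel's ray), 0 where there is no reading.
- imaging.camera_info(name): a dict with "vfov" (degrees; the focal length in pixels is half the picture's height over the tangent of half this angle, whatever the lens; pixels are square), "cx", "cy" (the principal point, pixels), "D" ([k1, k2, p1, p2, k3] as OpenCV has them; the pictures are not rectified), "eye" and "rotation" of the camera in the world. Camera axes: x right, y down, z forward; pixel columns grow to the right and rows downward; lengths in mm; the calibration is good to about 2 mm. A picture is of the moment at which its call begins. camera_info takes no time and is no camera call.
- arm.job_done(): hands the job in, once; it reports no verdict.
The state is a dict: "clock": time; "joints": joint angles; "joint_vel": joint speeds; "joint_efforts": joint torques, N m; "position": TCP position; "ee_rot": TCP orientation; "contact_force": force on the tool from outside, world axes, zero at the start; "wrist_torque": the same for the moment, N m; "gripper_width": finger opening in mm.
Only numpy, scipy, OpenCV 4.12 (cv2) and the standard library are available. Lean on these libraries where they do the work, as an engineer would, in place of code of your own. Each camera call takes 0.05 s, during which the arm holds its last target. There are 200 camera calls.

### The job

Use the scraper block to wipe the four metal chips off the sloping steel face of the ramp into the chip tray at its low end (keep the fingers and the probe off the chips), then set the scraper down clear on the worktop. Take the hardness probe out of its stand and set its sprung foot on the face inside the scribed ring, square to the slope, and press gently until the foot is pushed in about half of its travel. Finish while still holding the probe pressed there; leave the small things lying round the work where they are.

Things in the scene. Friction and masses are not known exactly. Their poses are not given: they have to be found in the camera images.
- ramp: fixed ramp block, grey casting with a steel wear plate on top; footprint 108 mm (x) by 144 mm (y), a 150 mm long clamping bar with two screw heads (22 mm high) across it near the high end. Origin: centre of the footprint, on the worktop; z up. The face falls at 15 degrees towards the block's -y: its top is 62 mm high at the +y end and 23 mm at the -y end
- wear_plate: the ramp's sloping steel wear plate, 110 mm (x, across the slope) by 150 mm (y, up the slope), fixed. Origin: centre of its upper face, 42 mm above the worktop; x across, y up the slope (high end), z square to the face and outwards (15 degrees from vertical). Rigid; flat screw heads in the corners are flush
- tray: sheet-metal chip tray fixed at the ramp's low end, 134 mm (x) by 92 mm (y), walls 12 mm high and 2.5 mm thick, floor 2.5 mm thick; the end of the wear plate hangs about 1 mm short of its near wall, 11 mm above the wall's rim. Origin: centre of its underside, on the worktop; axes parallel to the ramp's
- mark: ring scribed on the wear plate, 34 mm in diameter with a dot at its centre, no thickness. Origin: the dot, on the face; z square to the face like the wear plate's
- scraper: loose scraper block standing upright on the worktop, 0.16 kg: grey plastic block 84 mm (x) by 26 mm (y), grip it across the 26 mm; aluminium clamp strip (88 mm by 20 mm, 10 to 20 mm up) and rubber wiping edge 86 mm (x) by 16 mm (y) at the bottom; 56 mm high in all. Origin: centre of the underside of the rubber edge; z up, x along the edge
- scraper_grip (a point): point in the middle of the scraper's plastic block, 45 mm above its underside
- probe: loose cordless hardness probe standing upright in the stand, 0.24 kg: grey handle 34 mm (x) by 26 mm (y), grip it across the 26 mm; the handle reaches from 34 mm to 150 mm above the origin; below it a 22 mm round collar from 20 mm to 34 mm, then the bare stem and the sprung round foot. Origin: centre of the foot's underside with the spring relaxed; z along the probe, up through the handle
- probe_grip (a point): point on the probe's axis inside the handle, 115 mm above its origin
- probe_foot (a point): centre of the flat underside of the probe's foot (20 mm in diameter, 6 mm thick); moves with the foot
- probe_head (a joint): how far the probe's foot is pushed in towards the handle, m: 0 relaxed, 0.012 at the stop. Spring: 2.5 N to start moving, 5.5 N at 0.006, 8.5 N at 0.012; rigid after that
- stand: fixed black bench stand of the probe, 72 mm high, 74 mm by 70 mm on a 96 mm by 92 mm foot plate. Its open pocket is 30 mm deep with 2 mm play round the handle; the handle rests on a ledge 42 mm up and the foot hangs free 8 mm over the worktop in the hole below (24 mm square). Lift the probe straight up by 65 mm to clear it. Origin: centre of its underside; probe and stand start with the same axes
- chip1: loose curl of steel swarf lying on the wear plate, 18 mm long, 9 mm thick, 0.012 kg; origin: its underside as it lies at the start
- chip2: loose curl of steel swarf lying on the wear plate, 13 mm long, 10 mm thick, 0.012 kg; origin: its underside as it lies at the start
- chip3: loose curl of steel swarf lying on the wear plate, 20 mm long, 9 mm thick, 0.012 kg; origin: its underside as it lies at the start
- chip4: loose curl of steel swarf lying on the wear plate, 12 mm long, 11 mm thick, 0.012 kg; origin: its underside as it lies at the start
- hex_key: bystander: black hexagon key, 31 x 93 x 6 mm, lying on the worktop; origin: centre of its underside
- star_knob: bystander: black star knob, 41 x 40 x 32 mm, standing on the worktop; origin: centre of its underside
- staple_box: bystander: small blue cardboard box, 44 x 74 x 31 mm, on the worktop; origin: centre of its underside
Not all that is in view belongs to the job. Leave any blue or red look-alike of the probe alone.

How it is judged:
By the outcome, as a careful person would: the job done as asked, in the order asked, and still so for the second after the job is handed in, while the arm keeps its last pose, push and grip.
It also fails if it takes over 67 s, if anything falls off the work surface, if the arm or the gripper's body presses on something with over 40 N, if the wrist force passes 120 N, or if a joint passes its speed limit or range.

## Working session

There is one attempt and no reset: what is moved stays moved. The work goes in short steps, Python scripts to look and compute and a tool call to move; the robot and the scene stay as the last step left them, time stands still between calls to the robot, and variables do not carry over. Pictures are saved under pics/ and viewed, about 8 in all and at most 12, crops included, and the job is handed in when it is done.

Besides the shell and the picture viewer there is one more tool, called after ">>>" as name(argument=value, ...), one argument or row to a line, values as JSON. arm_command: Moves the arm, as the interface text tells. Its arguments: {"type":"object","properties":{"increments":{"type":"array","items":{"type":"array"}}},"required":["increments"]}

```bash
ls; mkdir -p pics; cat > h.py <<'E'
import numpy as np,cv2
from bench import readout,imaging,arm
from scipy.spatial.transform import Rotation as R
def K(n):
    c=imaging.camera_info(n);f=210/np.tan(np.radians(c['vfov']/2))
    return c,np.array([[f,0,c['cx']],[0,f,c['cy']],[0,0,1]]),np.array(c['D'],float)
def rot(c):
    r=np.array(c['rotation'],float); return r if r.shape==(3,3) else R.from_quat(r).as_matrix()
def ray(n,uv):
    c,k,D=K(n);p=cv2.undistortPoints(np.array(uv,float).reshape(-1,1,2),k,D)[:,0]
    return np.array(c['eye'],float),np.c_[p,np.ones(len(p))]@rot(c).T
def atz(n,uv,z):
    e,d=ray(n,uv);return e+d*((z-e[2])/d[:,2])[:,None]
def atd(n,uv,dep):
    e,d=ray(n,uv);return e+d*np.array([np.median(dep[int(v)-1:int(v)+2,int(u)-1:int(u)+2]) for u,v in uv])[:,None]
def proj(n,P):
    c,k,D=K(n);r=rot(c).T
    return cv2.projectPoints(np.array(P,float).reshape(-1,1,3),cv2.Rodrigues(r)[0],-r@np.array(c['eye'],float),k,D)[0][:,0]
def snap(n,f):
    p,d=imaging.get_image(n);cv2.imwrite('pics/%s.png'%f,p);np.save('pics/%s.npy'%f,d);return p,d
def crop(p,u0,v0,u1,v1,s,f): cv2.imwrite('pics/%s.png'%f,cv2.resize(p[v0:v1,u0:u1],None,fx=s,fy=s,interpolation=cv2.INTER_CUBIC))
E
python3 -c "
from h import *
for n in ['scene','top']:
    snap(n,n+'0');print(imaging.camera_info(n))
s=readout.read_state();print(s)"
```

```text
pics
{'vfov': 55.87357699647191, 'cx': 280.6600161295112, 'cy': 201.8531579420924, 'D': array([-0.01185408,  0.        ,  0.        ,  0.        ,  0.        ]), 'eye': array([-18.85929144, 452.80199136, 975.83663699]), 'rotation': array([-0.33930289,  0.87825853, -0.31583425,  0.11740628])}
{'vfov': 55.654926141450524, 'cx': 276.32104067589006, 'cy': 199.93317970428902, 'D': array([0.00724311, 0.        , 0.        , 0.        , 0.        ]), 'eye': array([ 243.47062393,  -97.11028643, 1303.82443967]), 'rotation': array([-0.69623342,  0.71222894, -0.06407576,  0.06231583])}
{'clock': 0.1, 'joints': array([-1.01241348e+00,  3.85477275e-01,  6.77115983e-03, -4.34331064e-04,
       -1.19403784e+00, -2.58574021e-01]), 'joint_vel': array([-0.00036625, -0.00138802,  0.00248959,  0.0022753 , -0.00012947,
       -0.00033549]), 'joint_efforts': array([-1.10580113e-03, -3.93317592e+01,  1.88929635e+01,  4.19795975e+00,
       -2.58240128e-03,  5.42321345e-06]), 'position': array([ 184.42867329, -596.61560133,  230.33592554]), 'ee_rot': array([-0.1048572 ,  0.69932747,  0.10623447,  0.69904242]), 'contact_force': array([ 0.29663362,  0.49875891, -0.35685428]), 'wrist_torque': array([-0.0179337 ,  0.01550678,  0.01125932]), 'gripper_width': 85.44081535413109}
```

View pics/top0.png

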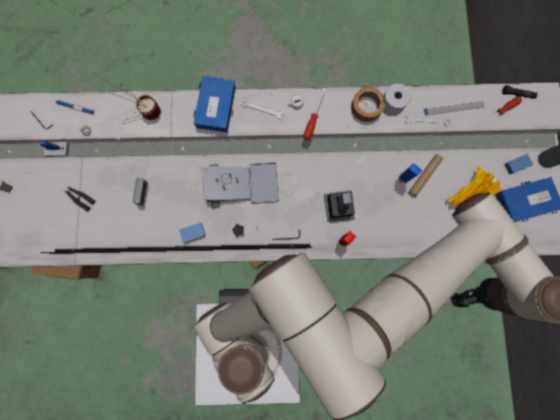

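View pics/scene0.png

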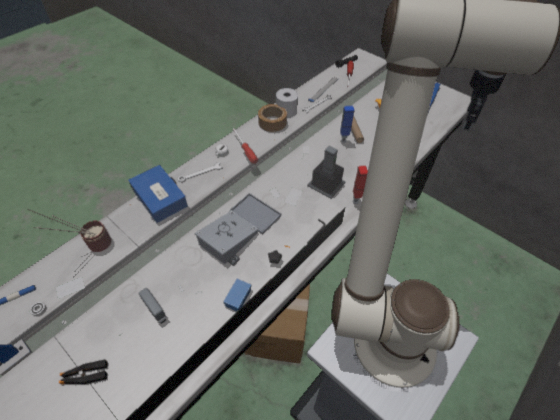

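The top view shows the ramp at (227,182) with its tray to the right at (264,182). A grey block that fits the scraper is at (139,190), and the grey probe in its black stand is at (341,205). The look-alikes are blue at (410,172) and red at (347,238). Next I enlarge the candidates.

```bash
python3 -c "
from h import *
a=cv2.imread('pics/top0.png');b=cv2.imread('pics/scene0.png')
f=lambda p,u0,v0,w,h,W,H:cv2.resize(p[v0:v0+h,u0:u0+w],(W,H),interpolation=cv2.INTER_CUBIC)
c=np.vstack([np.hstack([f(a,195,155,90,55,450,275),f(a,320,180,50,50,275,275)]),np.hstack([f(a,125,170,32,45,196,275),f(b,190,185,100,86,320,275),f(b,130,280,45,50,209,275)])])
print(c.shape);cv2.imwrite('pics/c1.png',c)
"
```

```text
(550, 725, 3)
```

View pics/c1.png

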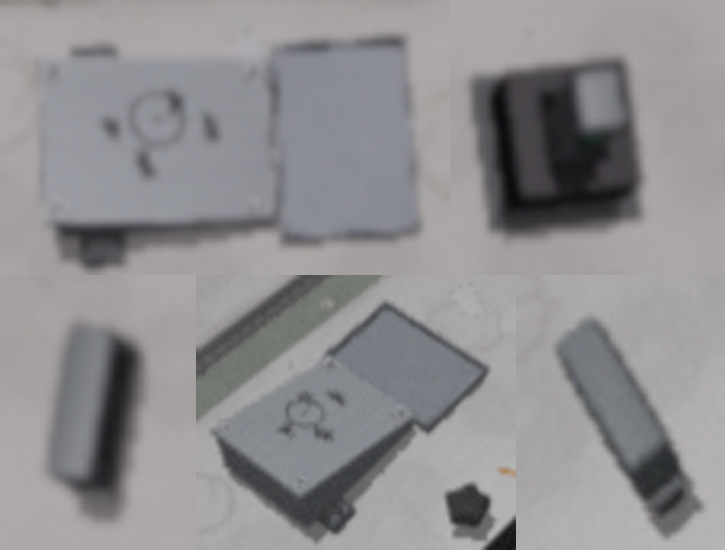

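The crop confirms the grey probe in the black stand at about (347,198): it is grey, while the other two are blue and red. It also shows the scraper upright, the four chips around the ring, and the ring centre at about (226.6,178.8). I'll measure with depth and the calibration.

```bash
cat >> h.py <<'E'
def cloud(n,d):
    v,u=np.mgrid[0:420,0:560];uv=np.c_[u.ravel(),v.ravel()]
    e,r=ray(n,uv);return (e+r*d.ravel()[:,None]).reshape(420,560,3)
def rect(P): 
    c,s,a=cv2.minAreaRect(P[:,:2].astype(np.float32));return np.round(c,1),np.round(s,1),round(a,1)
E
python3 -c "
from h import *
C={n:cloud(n,np.load('pics/%s0.npy'%n)) for n in ['top','scene']}
B={'scraper':((139,190),60,25,80),'stand':((341,205),70,60,90),'probe':((346,197),60,130,200)}
for n in C:
    P=C[n].reshape(-1,3)
    print(n,'table z',np.median(P[(abs(P[:,2])<15)][:,2]))
    for k,(uv,r,z0,z1) in B.items():
        c=atz('top',[uv],60)[0]
        m=(np.hypot(*(P-c)[:,:2].T)<r)&(P[:,2]>z0)&(P[:,2]<z1)
        if m.sum()>5: print(n,k,c.round(),m.sum(),rect(P[m]),np.percentile(P[m][:,2],[10,50,95]).round(1))
# plate
for n in C:
    c=atz('top',[(227,182)],42)[0];P=C[n].reshape(-1,3);m=(np.hypot(*(P-c)[:,:2].T)<50)&(P[:,2]>20)
    Q=P[m];m0=Q.mean(0);u,s,vt=np.linalg.svd(Q-m0);nn=vt[2]*np.sign(vt[2][2]);print(n,'plate',m0.round(1),nn.round(4),np.degrees(np.arccos(nn[2])))
d=np.load('pics/top0.npy')
t=lambda l:[(195+x/5,155+y/5) for x,y in l]
for nm,l in [('corners',[(40,58),(265,57),(275,222),(42,222)]),('tray',[(278,40),(405,38),(420,235),(282,242)]),('ring',[(158,119)]),('chips',[(110,127),(173,102),(211,127),(147,165)])]:
    print(nm,atd('top',t(l),d).round(1).tolist())
print('screws',atd('top',t([(52,70),(250,70),(258,203),(60,207)]),d).round(1).tolist())
# obstacles: rail and far
for uv in [(280,246),(150,250),(238,230),(192,232),(290,236),(380,190)]: print(uv,atd('top',[uv],d).round())
print('dirs',R.from_quat(readout.read_state()['ee_rot']).as_matrix().round(3).tolist())
"
```

```text
top table z 0.37294485140887446
top scraper [511. 334.  60.] 287 (array([510. , 339.2]), array([28.2, 84.6]), 83.9) [33.8 54.9 59.6]
top stand [ 447. -307.   60.] 373 (array([ 454.4, -309.5]), array([74.6, 71.4]), 5.0) [67.8 72.6 78.4]
top probe [ 473. -325.   60.] 126 (array([ 454.1, -308.8]), array([34. , 26.5]), 2.1) [138.7 157.  162. ]
scene table z -0.2745089640874312
scene scraper [511. 334.  60.] 395 (array([509.2, 344.2]), array([26.8, 85.1]), 83.0) [41.3 55.4 58.3]
scene stand [ 447. -307.   60.] 361 (array([ 454.4, -305.7]), array([75.7, 75.7]), 4.9) [64.4 71.1 84.3]
scene probe [ 473. -325.   60.] 138 (array([ 452.7, -304.3]), array([34.3, 27.6]), 5.2) [135.3 152.1 159. ]
top plate [534.2  56.5  42.5] [ 0.0069 -0.2631  0.9647] 15.262292944116856
scene plate [533.5  57.4  41.7] [ 0.0073 -0.2626  0.9649] 15.232661340271479
corners [[599.5, 142.2, -0.5], [593.5, -10.7, 11.7], [482.1, -15.8, 5.2], [486.4, 139.5, 1.1]]
tray [[606.7, -19.2, 5.8], [607.9, -104.9, -0.2], [472.2, -111.8, -0.5], [469.2, -20.0, 1.4]]
ring [[545.3, 57.3, 41.9]]
chips [[537.5, 86.5, 55.1], [556.5, 47.6, 41.4], [540.1, 23.2, 37.6], [514.0, 63.9, 46.0]]
screws [[574.8, 123.2, 60.4], [580.8, -1.7, 26.9], [491.2, -6.1, 26.1], [485.2, 117.7, 58.4]]
(280, 246) [[ 321. -111.   82.]]
(150, 250) [[318. 287.  79.]]
(238, 230) [[378.  22.  32.]]
(192, 232) [[375. 169.  33.]]
(290, 236) [[ 358. -145.    2.]]
(380, 190) [[ 505. -450.    0.]]
dirs [[-0.001, -0.295, 0.955], [0.002, 0.955, 0.295], [-1.0, 0.002, -0.0]]
```

```bash
python3 -c "
from h import *
for n in ['top','scene']:
    P=cloud(n,np.load('pics/%s0.npy'%n)).reshape(-1,3)
    for k,c,z0,z1 in [('scraper',(510,341),49,64),('probe',(453,-306),148,168),('stand',(454,-308),64,80)]:
        m=(np.hypot(P[:,0]-c[0],P[:,1]-c[1])<65)&(P[:,2]>z0)&(P[:,2]<z1);Q=P[m];print(n,k,m.sum(),rect(Q),np.median(Q,0).round(1))
t=lambda l:[(195+x/5,155+y/5) for x,y in l]
print(atz('top',t([(158,119)]),44))
"
```

```text
top scraper 212 (array([511.1, 339.3]), array([27.8, 81.6]), 84.8) [510.  338.2  56.1]
top probe 106 (array([ 454.4, -309. ]), array([33.9, 26.2]), 4.6) [ 452.9 -308.3  157.7]
top stand 347 (array([ 454.4, -309.5]), array([74.6, 71.4]), 5.0) [ 443.2 -297.4   72.6]
scene scraper 333 (array([509.7, 344.2]), array([26.7, 84.1]), 83.0) [506.4 344.7  55.7]
scene probe 84 (array([ 452.9, -304.7]), array([33. , 25.4]), 2.6) [ 450.5 -302.1  156.3]
scene stand 307 (array([ 454.3, -306. ]), array([75.6, 75.7]), 4.5) [ 442.7 -293.7   71.1]
[[544.76100583  57.02753206  44.        ]]
```

>>> arm_command(
  increments=[
    [[0, 0, -4], [40, 50, 0], 0],
    [[0, 0, -8], [80, 100, 0], 0],
    [[0, 0, -12], [110, 150, 0], 0],
    [[0, 0, -16], [140, 200, 0], 0],
    [[0, 0, -20], [170, 250, 0], 0],
  ],
)

```text
clock: 0.6
position: [327.3, -390.0, 229.9]
ee_rot: [0.02, 0.707, -0.018, 0.707]
contact_force: [0.9, -0.1, 0.4]
gripper_width: 85.6
```

>>> arm_command(
  increments=[
    [[0, 0, -1], [25, 45, 0], 0],
    [[0, 0, -2], [50, 90, 0], 0],
    [[0, 0, -3], [75, 135, 0], 0],
    [[0, 0, -4], [100, 180, 0], 0],
    [[0, 0, -4], [120, 220, 0], 0],
  ],
)

```text
clock: 1.1
position: [446.6, -170.3, 229.8]
ee_rot: [0.044, 0.706, -0.042, 0.706]
contact_force: [1.8, -0.6, 0.7]
gripper_width: 85.2
```

>>> arm_command(
  increments=[
    [[0, 0, 0], [10, 49, 0], 0],
    [[0, 0, 0], [20, 98, 0], 0],
    [[0, 0, 0], [30, 147, 0], 0],
    [[0, 0, 0], [40, 196, 0], 0],
    [[0, 0, 0], [45, 240, 0], 0],
  ],
)

```text
clock: 1.6
position: [491.6, 71.9, 229.6]
ee_rot: [0.044, 0.706, -0.042, 0.706]
contact_force: [0.7, -0.7, 0.1]
gripper_width: 85.3
```

>>> arm_command(
  increments=[
    [[0, 0, 0], [5, 48, -10], 0],
    [[0, 0, 0], [8, 95, -20], 0],
    [[0, 0, 0], [12, 143, -30], 0],
    [[0, 0, 0], [16, 190, -50], 0],
    [[0, 0, 0], [20, 235, -80], 0],
  ],
)

```text
clock: 2.1
position: [511.7, 305.2, 152.9]
ee_rot: [0.044, 0.705, -0.041, 0.706]
contact_force: [1.4, -0.6, 0.1]
gripper_width: 85.4
```

>>> arm_command(
  increments=[
    [[0, 0, 0], [-1, 36, 0], 0],
    [[0, 0, 0], [-1, 37, -20], 0],
    [[0, 0, 0], [-1, 37, -60], 0],
    [[0, 0, 0], [-1, 37, -95], 0],
    [[0, 0, 0], [-1, 37, -95], 0],
  ],
)

```text
clock: 2.6
position: [507.4, 339.3, 52.3]
ee_rot: [0.042, 0.708, -0.045, 0.703]
contact_force: [-1.4, -0.9, 0.8]
gripper_width: 85.5
```

```bash
python3 -c "
from h import *
p,d=snap('scene','s1');q,e=snap('top','t1')
f=lambda p,u0,v0,w,h,W,H:cv2.resize(p[v0:v0+h,u0:u0+w],(W,H),interpolation=cv2.INTER_CUBIC)
cv2.imwrite('pics/c2.png',np.hstack([f(p,100,240,110,110,390,390),f(q,100,150,80,80,390,390)]))
s=readout.read_state();print(s['position'],s['joints'])"
```

```text
[510.89169293 342.18309778  57.92301492] [ 8.52583263e-01  5.34242407e-01 -2.27152457e-01 -1.29163721e-03
 -8.05987353e-01 -2.54289110e+00]
```

View pics/c2.png

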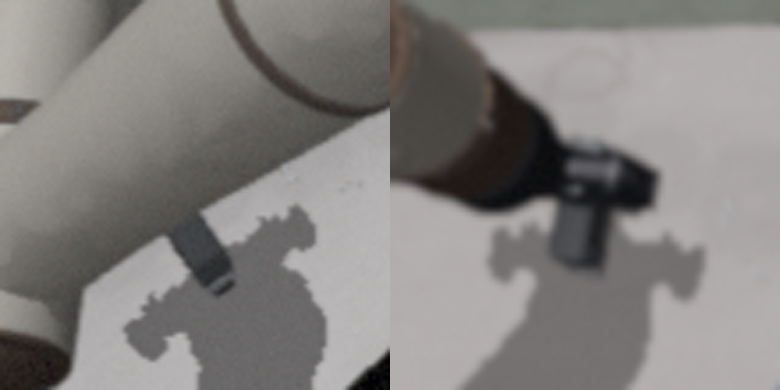

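The scraper is upright between the open fingers, so I descend and grip.

>>> arm_command(
  increments=[
    [[0, 0, 0], [0, 0, -15], 0],
    [[0, 0, 0], [0, 0, -33], 0],
    [[0, 0, 0], [0, 0, -33], 0.0],
    [[0, 0, 0], [0, 0, -33], 0.5],
    [[0, 0, 0], [0, 0, -33], 1],
  ],
)

```text
clock: 3.2
position: [511.7, 342.9, 26.3]
ee_rot: [0.044, 0.705, -0.041, 0.707]
contact_force: [0.3, -0.4, 0.7]
gripper_width: 58.8
```

>>> arm_command(
  increments=[
    [[0, 0, 0], [0, 0, 0], 1],
    [[0, 0, 0], [0, 0, 0], 1],
    [[0, 0, 0], [0, 0, 0], 1],
    [[0, 0, 0], [0, 0, 0], 1],
    [[0, 0, 0], [0, 0, 0], 1],
  ],
)

```text
clock: 3.7
position: [512.2, 343.3, 27.4]
ee_rot: [0.045, 0.704, -0.04, 0.707]
contact_force: [-0.3, -0.9, 5.0]
gripper_width: 25.4
```

```bash
cat >> h.py <<'E'
psi=np.radians(2.8);PC=np.array([533,58,42.]);a=np.radians(15)
xh=np.array([np.cos(psi),np.sin(psi),0]);yh=np.array([-np.sin(psi),np.cos(psi),0])
n=np.sin(a)*-yh+np.array([0,0,np.cos(a)]);u=np.cos(a)*yh+np.array([0,0,np.sin(a)])
def onplate(x,s,h): return PC+x*xh+s*u+h*n
def toolR(down,jaw): 
    return np.c_[down,jaw,np.cross(down,jaw)]
def go(P,Rt):
    s=readout.read_state();Rc=R.from_quat(s['ee_rot'])
    print('turn',np.degrees((R.from_matrix(Rt)*Rc.inv()).as_rotvec()).round(1),'shift',(P-s['position']).round(1),'F',s['contact_force'].round(1),'j',s['joints'].round(2))
def plate(P):
    q=P-PC;return np.round([q@xh,q@u,q@n],1)
E
python3 -c "
from h import *
print(n,u)
for h in (27,37,57): go(onplate(2,60,h),toolR(-n,u))
go(onplate(2,-95,27),toolR(-n,u))
"
```

```text
[ 0.01264325 -0.25851005  0.96592583] [-0.04718525  0.96477264  0.25881905]
turn [14.6 -0.3  9.6] shift [  20.3 -234.3   56.2] F [-0.3 -0.9  5. ] j [ 0.85  0.57 -0.25 -0.   -0.74 -2.54]
turn [14.6 -0.3  9.6] shift [  20.5 -236.9   65.9] F [-0.3 -0.9  5. ] j [ 0.85  0.57 -0.25 -0.   -0.74 -2.54]
turn [14.6 -0.3  9.6] shift [  20.7 -242.    85.2] F [-0.3 -0.9  5. ] j [ 0.85  0.57 -0.25 -0.   -0.74 -2.54]
turn [14.6 -0.3  9.6] shift [  27.7 -383.8   16.1] F [-0.3 -0.9  5. ] j [ 0.85  0.57 -0.25 -0.   -0.74 -2.54]
```

>>> arm_command(
  increments=[
    [[0, 0, 0], [0, 0, 20], 1],
    [[0, 0, 0], [0, 0, 50], 1],
    [[0, 0, 0], [0, 0, 90], 1],
    [[0, 0, 0], [0, -40, 110], 1],
    [[0, 0, 0], [5, -80, 115], 1],
  ],
)

```text
clock: 4.2
position: [517.6, 264.0, 144.8]
ee_rot: [0.045, 0.703, -0.038, 0.709]
contact_force: [0.9, 0.4, -1.0]
gripper_width: 25.2
```

>>> arm_command(
  increments=[
    [[3, 0, 2], [3, -40, 0], 1],
    [[6, 0, 4], [6, -80, 0], 1],
    [[9, -0.1, 6], [9, -115, -10], 1],
    [[12, -0.2, 8], [13, -145, -20], 1],
    [[14.6, -0.3, 9.6], [15, -163, -32], 1],
  ],
)

```text
clock: 4.7
position: [532.3, 99.0, 112.3]
ee_rot: [0.077, 0.701, 0.111, 0.7]
contact_force: [0.1, -0.4, -2.1]
gripper_width: 25.0
```

```bash
python3 -c "
from h import *
go(onplate(2,60,32),toolR(-n,u));s=readout.read_state();print(plate(s['position']))
p,d=snap('scene','s2');q,e=snap('top','t2')
f=lambda p,u0,v0,w,h,W,H:cv2.resize(p[v0:v0+h,u0:u0+w],(W,H),interpolation=cv2.INTER_CUBIC)
cv2.imwrite('pics/c3.png',np.hstack([f(p,180,180,110,110,390,390),f(q,190,140,90,90,390,390)]))
"
```

```text
turn [-0.3  0.2 -0. ] shift [  0.3   8.7 -23.9] F [ 0.1 -0.4 -2.1] j [ 0.32  0.37 -0.26 -0.33 -0.89 -1.65]
[ 1.3 57.8 57.3]
```

View pics/c3.png

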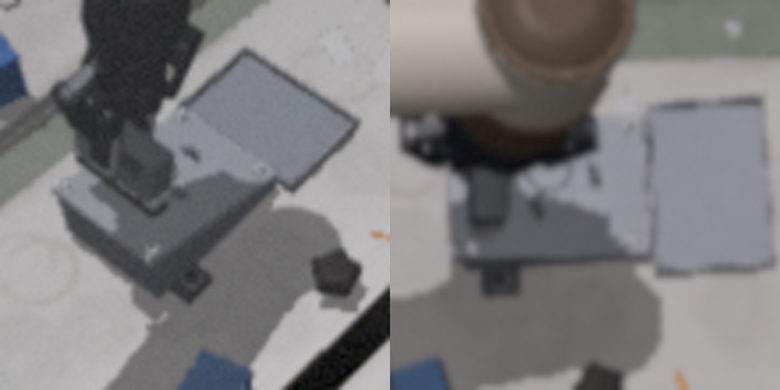

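The scraper is square to the face above its high end, uphill of all the chips. I lower it to just above contact.

>>> arm_command(
  increments=[
    [[0, 0, 0], [0, 5, -12], 1],
    [[0, 0, 0], [0, 9, -23], 1],
    [[0, 0, 0], [0, 9, -25.5], 1],
    [[0, 0, 0], [0, 9, -26], 1],
    [[0, 0, 0], [0, 9, -26], 1],
  ],
)

```text
clock: 5.3
position: [531.3, 107.6, 84.1]
ee_rot: [0.077, 0.703, 0.109, 0.698]
contact_force: [-0.4, 0.9, -1.6]
gripper_width: 25.1
```

```bash
python3 -c "
from h import *
go(onplate(2,60,27),toolR(-n,u));s=readout.read_state();print(plate(s['position']),s['wrist_torque'])
"
```

```text
turn [-0.1 -0.1  0.2] shift [ 1.2  1.4 -0.5] F [-0.4  0.9 -1.6] j [ 0.34  0.4  -0.28 -0.34 -0.84 -1.64]
[ 0.8 58.8 27.8] [-0.63615708 -0.03277272  0.0111184 ]
```

>>> arm_command(
  increments=[
    [[0, 0, 0], [0, 0.2, -0.5], 1],
    [[0, 0, 0], [0, 0.3, -1], 1],
    [[0, 0, 0], [0, 0.4, -1.5], 1],
    [[0, 0, 0], [0, 0.4, -1.5], 1],
    [[0, 0, 0], [0, 0.4, -1.5], 1],
  ],
)

```text
clock: 5.8
position: [531.6, 108.1, 83.5]
ee_rot: [0.077, 0.703, 0.109, 0.698]
contact_force: [-1.3, 0.4, 5.5]
gripper_width: 24.8
```

>>> arm_command(
  increments=[
    [[0, 0, 0], [0.4, -7.5, -2.8], 1],
    [[0, 0, 0], [0.9, -19, -5.9], 1],
    [[0, 0, 0], [1.5, -31, -9.1], 1],
    [[0, 0, 0], [2, -42, -12.1], 1],
    [[0, 0, 0], [2.6, -54, -15.3], 1],
  ],
)

```text
clock: 6.3
position: [535.4, 53.4, 68.8]
ee_rot: [0.078, 0.702, 0.109, 0.699]
contact_force: [0.2, 1.8, 4.9]
gripper_width: 25.2
```

```bash
python3 -c "
from h import *
s=readout.read_state();print(plate(s['position']),s['contact_force']@n,s['contact_force']@u,s['wrist_torque']);go(onplate(2,-92,26.5),toolR(-n,u))
"
```

```text
[ 2.2  2.4 27.1] 4.284810799589099 3.0175879657001796 [0.5317387  0.06045265 0.0219936 ]
turn [-0.2  0.1  0.2] shift [  4.3 -90.9 -25. ] F [0.2 1.8 4.9] j [ 0.24  0.43 -0.28 -0.35 -0.83 -1.53]
```

>>> arm_command(
  increments=[
    [[0, 0, 0], [0.8, -16, -4.8], 1],
    [[0, 0, 0], [1.6, -32, -9.1], 1],
    [[0, 0, 0], [2.4, -49, -13.6], 1],
    [[0, 0, 0], [3.3, -67, -18.3], 1],
    [[0, 0, 0], [4.3, -90, -24.2], 1],
  ],
)

```text
clock: 6.8
position: [539.8, -37.8, 44.1]
ee_rot: [0.078, 0.702, 0.109, 0.7]
contact_force: [-0.4, 0.1, -1.5]
gripper_width: 25.0
```

>>> arm_command(
  increments=[
    [[0, 0, 0], [0, -4, 0], 1],
    [[0, 0, 0], [0, -4, 4], 1],
    [[0, 0, 0], [0, -4, 25], 1],
    [[0, 0, 0], [0, 0, 70], 1],
    [[0, 0, 0], [0, 40, 110], 1],
  ],
)

```text
clock: 7.3
position: [540.2, -4.0, 151.1]
ee_rot: [0.078, 0.702, 0.108, 0.7]
contact_force: [1.2, 1.0, -0.8]
gripper_width: 25.4
```

>>> arm_command(
  increments=[
    [[-3, 0, 0], [0, 45, 10], 1],
    [[-6, 0, 0], [0, 90, 20], 1],
    [[-9, 0, 0], [0, 135, 20], 1],
    [[-12, 0, 0], [0, 180, 20], 1],
    [[-14.6, 0, 0], [0, 225, 20], 1],
  ],
)

```text
clock: 7.8
position: [539.1, 223.5, 171.6]
ee_rot: [-0.012, 0.709, 0.018, 0.705]
contact_force: [0.7, -0.8, -1.7]
gripper_width: 25.3
```

```bash
python3 -c "
from h import *
p,d=snap('scene','s3');q,e=snap('top','t3')
f=lambda p,u0,v0,w,h,W,H:cv2.resize(p[v0:v0+h,u0:u0+w],(W,H),interpolation=cv2.INTER_CUBIC)
cv2.imwrite('pics/c4.png',np.hstack([f(p,190,180,100,100,390,390),f(q,195,140,90,90,390,390)]))
P=np.array([511,342,120.])
go(np.array([505,330,27.]),toolR(np.array([0,0,-1.]),np.array([0.,1,0])))
"
```

```text
turn [-0.5 -0.4 -2.9] shift [ -34.4  102.6 -143.7] F [-0.4 -0.6 -0.7] j [ 0.67  0.37 -0.17 -0.01 -1.03 -2.18]
```

View pics/c4.png

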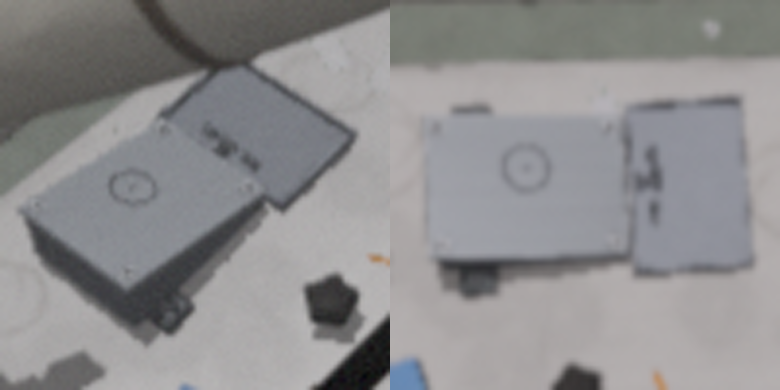

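The face is clear: all four chips are on the tray floor by its near wall, at crop pixels (653,155), (655,213) and (643–655,182). The ring centre is at top (226.4,178.8) and scene (224.1,227.9). I'll check the chip heights and lower the scraper.

```bash
python3 -c "
from h import *
print('ring',atz('top',[(226.4,178.8)],44),atz('scene',[(224.1,227.9)],44))
for k in ['top','scene']:
    e,d=ray(k,[(226.4,178.8) if k=='top' else (224.1,227.9)]);P=e+d[0]*(((PC-e)@n)/(d[0]@n));print(k,P.round(1),plate(P))
Q=cv2.imread('pics/t3.png').astype(int).sum(2);C=cloud('top',np.load('pics/t3.npy'))
C2=cloud('scene',np.load('pics/s3.npy'));Q2=cv2.imread('pics/s3.png').astype(int).sum(2)
for c,q in((C,Q),(C2,Q2)):
    rel=c-PC;X=rel@xh;Y=rel@yh
    m=(Y<-74)&(Y>-160)&(abs(X)<60)&(q<300)
    for r in np.c_[X[m],Y[m],c[m][:,2]].round(0)[::3].astype(int): print(tuple(r),end=' ')
    print()
"
```

```text
ring [[544.7756498   57.67691892  44.        ]] [[543.39171659  62.36020664  44.        ]]
top [545.3  57.9  41.8] [12.3 -0.7  0. ]
scene [544.1  61.9  42.9] [11.2  3.5  0. ]
(np.int64(11), np.int64(-96), np.int64(14)) (np.int64(5), np.int64(-92), np.int64(14)) (np.int64(4), np.int64(-88), np.int64(2)) 
(np.int64(58), np.int64(-157), np.int64(0)) (np.int64(28), np.int64(-157), np.int64(7)) (np.int64(9), np.int64(-159), np.int64(5)) (np.int64(-3), np.int64(-160), np.int64(4)) (np.int64(31), np.int64(-90), np.int64(3)) (np.int64(20), np.int64(-92), np.int64(11)) (np.int64(22), np.int64(-94), np.int64(2)) (np.int64(8), np.int64(-89), np.int64(14)) (np.int64(5), np.int64(-90), np.int64(10)) (np.int64(10), np.int64(-90), np.int64(2)) (np.int64(1), np.int64(-94), np.int64(4)) (np.int64(5), np.int64(-85), np.int64(6)) (np.int64(2), np.int64(-94), np.int64(-1)) (np.int64(3), np.int64(-86), np.int64(1)) (np.int64(-16), np.int64(-84), np.int64(9)) (np.int64(-23), np.int64(-90), np.int64(9)) (np.int64(-26), np.int64(-92), np.int64(5))
```

>>> arm_command(
  increments=[
    [[0, 0, -1], [-10, 40, -10], 1],
    [[0, 0, -2], [-20, 75, -40], 1],
    [[0, 0, -2.9], [-30, 100, -80], 1],
    [[-0.5, -0.4, -2.9], [-34, 103, -115], 1],
    [[-0.5, -0.4, -2.9], [-34, 103, -135], 1],
  ],
)

```text
clock: 8.4
position: [502.5, 330.4, 32.4]
ee_rot: [-0.002, 0.708, -0.001, 0.706]
contact_force: [-0.3, -0.5, -1.8]
gripper_width: 25.6
```

>>> arm_command(
  increments=[
    [[0, 0, 0], [0, 0, -3], 1],
    [[0, 0, 0], [0, 0, -4.5], 1],
    [[0, 0, 0], [0, 0, -5.5], 1],
    [[0, 0, 0], [0, 0, -5.5], 1],
    [[0, 0, 0], [0, 0, -5.5], 1],
  ],
)

```text
clock: 8.9
position: [502.9, 330.5, 27.7]
ee_rot: [-0.001, 0.708, -0.0, 0.706]
contact_force: [0.3, 0.8, -0.8]
gripper_width: 25.1
```

>>> arm_command(
  increments=[
    [[0, 0, 0], [0, 0, -0.5], 1],
    [[0, 0, 0], [0, 0, -1], 1],
    [[0, 0, 0], [0, 0, -1.2], 0.7],
    [[0, 0, 0], [0, 0, -1.2], 0.4],
    [[0, 0, 0], [0, 0, -1], 0],
  ],
)

```text
clock: 9.4
position: [503.1, 330.6, 26.7]
ee_rot: [-0.001, 0.708, -0.0, 0.706]
contact_force: [-0.1, -0.4, 0.6]
gripper_width: 54.1
```

>>> arm_command(
  increments=[
    [[0, 0, 0], [0, 0, 0], 0],
    [[0, 0, 0], [0, 0, 0], 0],
    [[0, 0, 0], [0, 0, 0], 0],
    [[0, 0, 0], [0, 0, 10], 0],
    [[0, 0, 0], [0, 0, 40], 0],
  ],
)

```text
clock: 9.9
position: [501.5, 329.1, 64.7]
ee_rot: [-0.002, 0.71, -0.002, 0.705]
contact_force: [0.8, 1.0, 0.7]
gripper_width: 85.4
```

>>> arm_command(
  increments=[
    [[0, 0, 0], [0, 0, 45], 0],
    [[0, 0, 0], [0, 0, 90], 0],
    [[0, 0, 0], [0, -40, 130], 0],
    [[0, 0, 0], [0, -85, 150], 0],
    [[0, 0, 0], [0, -130, 160], 0],
  ],
)

```text
clock: 10.4
position: [502.1, 200.1, 228.0]
ee_rot: [-0.002, 0.708, -0.0, 0.706]
contact_force: [-0.0, 0.2, -0.4]
gripper_width: 85.2
```

>>> arm_command(
  increments=[
    [[0, 0, 0], [0, -48, 0], 0],
    [[0, 0, 0], [0, -96, 0], 0],
    [[0, 0, 0], [-5, -144, 0], 0],
    [[0, 0, 0], [-10, -192, 0], 0],
    [[0, 0, 1], [-15, -240, 0], 0],
  ],
)

```text
clock: 10.9
position: [486.6, -41.8, 229.1]
ee_rot: [-0.008, 0.707, 0.006, 0.707]
contact_force: [1.3, -1.6, -0.6]
gripper_width: 85.3
```

```bash
python3 -c "
from h import *
for n_ in ['top','scene']:
    p,d=snap(n_,n_+'4');P=cloud(n_,d).reshape(-1,3)
    for k,c,z0,z1 in [('scraper',(504,331),49,64)]:
        m=(np.hypot(P[:,0]-c[0],P[:,1]-c[1])<65)&(P[:,2]>z0)&(P[:,2]<z1);Q=P[m];print(n_,k,m.sum(),rect(Q) if m.sum() else 0,np.median(Q,0).round(1))
print(readout.read_state()['position'])
"
```

```text
top scraper 107 (array([488.6, 328.4]), array([28. , 52.1]), 87.7) [481.  329.2  55.7]
scene scraper 336 (array([500.6, 332.9]), array([26.5, 83.4]), 89.5) [496.8 333.9  55.6]
[485.80345236 -44.22310027 228.89365944]
```

```bash
python3 -c "
from h import *
for k in ['top','scene']:
    P=cloud(k,np.load('pics/%s0.npy'%k)).reshape(-1,3);I=cv2.imread('pics/%s0.png'%k).reshape(-1,3).astype(int)
    m=(I[:,2]>I[:,1]+70)&(np.hypot(P[:,0]-370,P[:,1]+330)<90)&(P[:,2]>20);print(rect(P[m]),P[m].max(0),P[m].min(0))
psi=np.radians(4.7)
go(np.array([453.6,-306.9,104]),toolR(np.array([0,0,-1.]),np.array([-np.sin(psi),np.cos(psi),0])))"
```

```text
(array([ 337.9, -310.3]), array([24.3, 30.6]), 42.6) [ 352.92832417 -293.70621175  155.46345012] [ 320.99326739 -327.71676392  118.84218194]
(array([ 337.1, -307.8]), array([21.5, 26.7]), 46.5) [ 352.25689817 -291.18071872  153.32455447] [ 323.41589181 -323.81089349  144.75900523]
turn [ 0.2 -0.1  3.9] shift [ -32.2 -262.7 -124.9] F [-0.3  0.6  0.2] j [ 0.24  0.15 -0.32  0.   -1.1  -1.8 ]
```

>>> arm_command(
  increments=[
    [[0, 0, 1], [-5, -48, 0], 0],
    [[0, 0, 2], [-12, -96, 0], 0],
    [[0, 0, 3], [-20, -144, 0], 0],
    [[0, 0, 3.5], [-26, -192, 0], 0],
    [[0, 0, 4], [-32, -235, 0], 0],
  ],
)

```text
clock: 11.5
position: [453.5, -280.9, 229.8]
ee_rot: [-0.031, 0.707, 0.028, 0.706]
contact_force: [1.3, 1.0, -0.6]
gripper_width: 85.2
```

```bash
python3 -c "
from h import *
psi=np.radians(4.7)
go(np.array([453.6,-306.9,104]),toolR(np.array([0,0,-1.]),np.array([-np.sin(psi),np.cos(psi),0])))"
```

```text
turn [ 0.2 -0.  -0.1] shift [ 1.000e-01 -2.600e+01 -1.258e+02] F [ 1.3  1.  -0.6] j [-0.25  0.23 -0.22  0.   -1.12 -1.24]
```

>>> arm_command(
  increments=[
    [[0, 0, 0], [0, -14, 0], 0],
    [[0, 0, 0], [0, -26, 0], 0],
    [[0, 0, 0], [0, -26, 0], 0],
    [[0, 0, 0], [0, -26, -15], 0],
    [[0, 0, 0], [0, -26, -30], 0],
  ],
)

```text
clock: 12.0
position: [454.2, -305.7, 200.1]
ee_rot: [-0.032, 0.706, 0.029, 0.707]
contact_force: [0.6, -0.5, 0.3]
gripper_width: 84.9
```

```bash
python3 -c "
from h import *
psi=np.radians(4.7)
go(np.array([453.6,-306.9,104]),toolR(np.array([0,0,-1.]),np.array([-np.sin(psi),np.cos(psi),0])))
p,d=snap('scene','s5');q,e=snap('top','t5')
f=lambda p,u0,v0,w,h,W,H:cv2.resize(p[v0:v0+h,u0:u0+w],(W,H),interpolation=cv2.INTER_CUBIC)
cv2.imwrite('pics/c5.png',np.hstack([f(p,260,80,150,150,390,390),f(q,300,150,100,100,390,390)]))"
```

```text
turn [ 0.3  0.1 -0.2] shift [ -0.6  -1.2 -96.1] F [ 0.6 -0.5  0.3] j [-0.29  0.28 -0.24  0.   -1.06 -1.19]
```

View pics/c5.png

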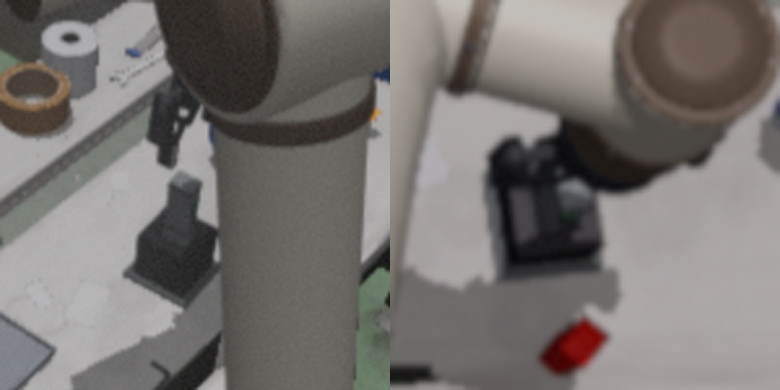

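The gripper is above the grey probe in its stand, and the red look-alike at about (575,345) in the right crop is well clear. I go down and grip.

>>> arm_command(
  increments=[
    [[0.2, 0, -0.2], [-0.6, -1.2, -25], 0],
    [[0.2, 0, -0.2], [-0.6, -1.2, -50], 0],
    [[0.2, 0, -0.2], [-0.6, -1.2, -75], 0],
    [[0.2, 0, -0.2], [-0.6, -1.2, -96], 0],
    [[0.2, 0, -0.2], [-0.6, -1.2, -96], 0.3],
  ],
)

```text
clock: 12.6
position: [450.9, -304.7, 100.2]
ee_rot: [-0.028, 0.71, 0.031, 0.703]
contact_force: [0.1, -0.1, 0.2]
gripper_width: 73.3
```

>>> arm_command(
  increments=[
    [[0, 0, 0], [0, 0, 0], 0.5],
    [[0, 0, 0], [0, 0, 0], 0.7],
    [[0, 0, 0], [0, 0, 0], 1],
    [[0, 0, 0], [0, 0, 0], 1],
    [[0, 0, 0], [0, 0, 0], 1],
  ],
)

```text
clock: 13.1
position: [452.2, -306.0, 101.7]
ee_rot: [-0.029, 0.708, 0.03, 0.705]
contact_force: [0.6, -4.5, 1.4]
gripper_width: 25.3
```

```bash
python3 -c "
from h import *
s=readout.read_state();print(s)"
```

```text
{'clock': 13.1, 'joints': array([-0.29740001,  0.38546314, -0.35583816,  0.00128806, -0.83502145,
       -1.19042592]), 'joint_vel': array([-4.77789353e-04, -5.23754845e-05,  2.99925959e-03, -8.60783768e-04,
       -1.90518664e-03,  2.94795885e-04]), 'joint_efforts': array([ 2.14079417e+00, -3.43177271e+01,  1.33683380e+01,  1.77272793e+00,
       -5.96794076e-01,  1.54896425e-03]), 'position': array([ 452.17987785, -306.02271981,  101.68688793]), 'ee_rot': array([-0.0293003 ,  0.70843754,  0.02996419,  0.70452814]), 'contact_force': array([ 0.5945378 , -4.45143251,  1.42254284]), 'wrist_torque': array([-1.69267739, -0.13000009,  0.00576463]), 'gripper_width': 25.27656384904275}
```

>>> arm_command(
  increments=[
    [[0, 0, 0], [0, -1, 0], 1],
    [[0, 0, 0], [0, -1.3, 5], 1],
    [[0, 0, 0], [0, -1.3, 15], 1],
    [[0, 0, 0], [0, -1.3, 28], 1],
    [[0, 0, 0], [0, -1.3, 40], 1],
  ],
)

```text
clock: 13.6
position: [451.9, -307.0, 142.5]
ee_rot: [-0.029, 0.709, 0.03, 0.704]
contact_force: [-0.5, -0.6, -2.5]
gripper_width: 25.2
```

>>> arm_command(
  increments=[
    [[0, 0, 0], [0, 0, 15], 1],
    [[0, 0, 0], [0, 0, 30], 1],
    [[0, 0, 0], [0, 0, 50], 1],
    [[0, 0, 0], [0, 0, 80], 1],
    [[0, 0, 0], [0, 0, 120], 1],
  ],
)

```text
clock: 14.1
position: [450.5, -306.0, 262.5]
ee_rot: [-0.028, 0.71, 0.031, 0.703]
contact_force: [1.0, -0.7, -2.2]
gripper_width: 25.4
```

```bash
python3 -c "
from h import *
for h in (115,143): go(onplate(10.4,1.4,h),toolR(-n,u)); print(onplate(10.4,1.4,h))"
```

```text
turn [14.7  0.4 -2.1] shift [  94.2  336.1 -109.1] F [ 1.  -0.7 -2.2] j [-0.3   0.23 -0.13 -0.   -1.22 -1.19]
[544.77549831  30.13006348 153.44381669]
turn [14.7  0.4 -2.1] shift [ 94.6 328.9 -82. ] F [ 1.  -0.7 -2.2] j [-0.3   0.23 -0.13 -0.   -1.22 -1.19]
[545.12950933  22.89178206 180.48973982]
```

>>> arm_command(
  increments=[
    [[0, 0, 0], [15, 45, 0], 1],
    [[0, 0, 0], [30, 90, 0], 1],
    [[2, 0, 0], [45, 135, 0], 1],
    [[4, 0, -0.3], [60, 180, -10], 1],
    [[7, 0, -0.8], [75, 225, -20], 1],
  ],
)

```text
clock: 14.6
position: [525.5, -78.5, 243.4]
ee_rot: [0.02, 0.707, 0.071, 0.704]
contact_force: [1.2, -0.4, -2.2]
gripper_width: 25.4
```

```bash
python3 -c "
from h import *
for h in (115,143): go(onplate(10.4,1.4,h),toolR(-n,u))"
```

```text
turn [ 7.6  0.5 -1.3] shift [ 19.3 108.6 -89.9] F [ 1.2 -0.4 -2.2] j [ 0.08  0.23 -0.13 -0.14 -1.21 -1.53]
turn [ 7.6  0.5 -1.3] shift [ 19.7 101.4 -62.9] F [ 1.2 -0.4 -2.2] j [ 0.08  0.23 -0.13 -0.14 -1.21 -1.53]
```

>>> arm_command(
  increments=[
    [[2, 0, -0.3], [5, 35, 0], 1],
    [[4, 0.2, -0.7], [10, 70, -10], 1],
    [[6, 0.4, -1], [18, 95, -35], 1],
    [[7.6, 0.5, -1.3], [19.5, 101.5, -62], 1],
    [[7.6, 0.5, -1.3], [19.5, 101.5, -62], 1],
  ],
)

```text
clock: 15.1
position: [542.2, 23.7, 178.0]
ee_rot: [0.076, 0.706, 0.109, 0.695]
contact_force: [-0.9, -1.1, -3.5]
gripper_width: 25.3
```

>>> arm_command(
  increments=[
    [[0, 0, 0], [0, 1.5, -5], 1],
    [[0, 0, 0], [0, 3, -10], 1],
    [[0, 0, 0], [0, 4.5, -16], 1],
    [[0, 0, 0], [0, 6, -22], 1],
    [[0, 0, 0], [0, 7, -26], 1],
  ],
)

```text
clock: 15.6
position: [542.1, 30.7, 151.8]
ee_rot: [0.076, 0.706, 0.109, 0.695]
contact_force: [0.0, 0.4, -2.6]
gripper_width: 25.4
```

```bash
python3 -c "
from h import *
p,d=snap('scene','s6');q,e=snap('top','t6')
go(onplate(10.4,1.4,100),toolR(-n,u));s=readout.read_state();print(plate(s['position']))
f=lambda p,u0,v0,w,h,W,H:cv2.resize(p[v0:v0+h,u0:u0+w],(W,H),interpolation=cv2.INTER_CUBIC)
cv2.imwrite('pics/c6.png',np.hstack([f(p,190,180,70,70,390,390),f(q,190,140,90,90,390,390)]))"
```

```text
turn [ 0.  -0.6 -0. ] shift [  2.8   3.3 -12.5] F [ 0.1  0.7 -2.5] j [ 0.2   0.34 -0.19 -0.3  -1.03 -1.56]
[  7.5   1.6 112.8]
```

View pics/c6.png

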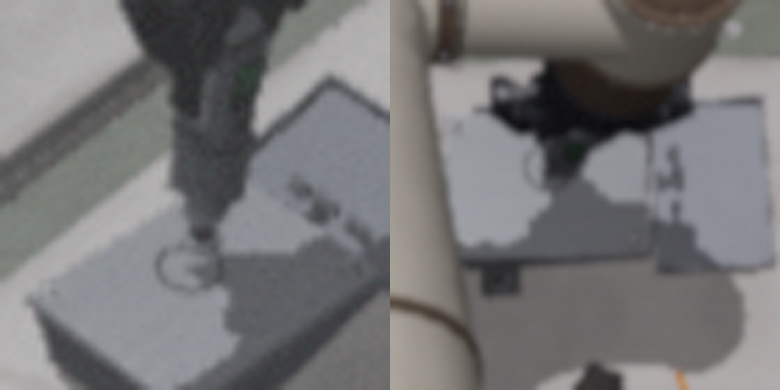

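>>> arm_command(
  increments=[
    [[0, -0.3, 0], [1.5, 0.5, -2], 1],
    [[0, -0.6, 0], [2.8, 1, -4], 1],
    [[0, -0.6, 0], [2.8, 2, -8], 1],
    [[0, -0.6, 0], [2.8, 3, -11.5], 1],
    [[0, -0.6, 0], [2.8, 3, -11.5], 1],
  ],
)

```text
clock: 16.2
position: [544.2, 33.8, 139.2]
ee_rot: [0.075, 0.704, 0.109, 0.698]
contact_force: [-1.1, 0.2, -1.9]
gripper_width: 25.6
```

```bash
python3 -c "
from h import *
p,d=snap('scene','s7')
go(onplate(10.4,1.4,97),toolR(-n,u));s=readout.read_state();print(plate(s['position']))
T=R.from_quat(s['ee_rot']).as_matrix();dn=T[:,0]
foot=s['position']+dn*93.7+xh*1.4;print('foot',plate(foot))
b=np.array([0,2.3,0])
print(proj('scene',[foot+b,foot+b-dn*20,foot+b-dn*34,np.array([544.1,61.9,42.9])]).round(1))
crop(p,200,190,250,250,10,'c7')"
```

```text
turn [ 0.  -0.1 -0. ] shift [ 0.2  1.  -3.4] F [ 0.5  0.5 -1.5] j [ 0.2   0.35 -0.2  -0.31 -1.   -1.56]
[ 10.2   1.3 100.6]
foot [11.5  1.3  6.9]
[[224.2 226.3]
 [224.8 221.1]
 [225.2 217.5]
 [224.1 227.9]]
```

View pics/c7.png

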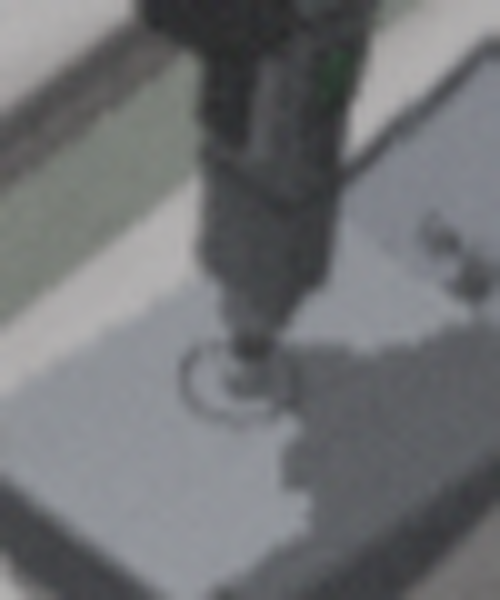

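The foot, at about (245,375) in the crop, hangs over the ring centre at (238,380) and lies well inside it. I lower it along the normal until it touches.

>>> arm_command(
  increments=[
    [[0, 0, 0], [0.2, 0.5, -2], 1],
    [[0, 0, 0], [0.2, 1, -4], 1],
    [[0, 0, 0], [0.2, 1.5, -5.5], 1],
    [[0, 0, 0], [0.2, 1.5, -5.5], 1],
    [[0, 0, 0], [0.2, 1.5, -5.5], 1],
  ],
)

```text
clock: 16.75
position: [544.7, 35.3, 134.0]
ee_rot: [0.075, 0.703, 0.109, 0.698]
contact_force: [-0.9, -0.3, -2.7]
gripper_width: 25.4
```

```bash
cat > st.py <<'E'
from h import *
import time
s=readout.read_state();T=R.from_quat(s['ee_rot']).as_matrix()
print(plate(s['position']),'foot',plate(s['position']+T[:,0]*93.7+xh*1.4),'Fn',s['contact_force']@n,'Ft',s['contact_force']@xh,s['contact_force']@u,s['wrist_torque'].round(2))
go(onplate(10.4,1.4,90),toolR(-n,u))
E
python3 st.py
```

```text
[10.5  1.3 94.9] foot [11.8  1.3  1.2] Fn -2.5189994029338445 Ft -0.9573614629668254 -0.9110169497448781 [-0.67 -0.02  0.  ]
turn [ 0.  -0.1 -0. ] shift [-0.2  1.3 -4.7] F [-0.9 -0.3 -2.7] j [ 0.2   0.36 -0.21 -0.31 -0.99 -1.56]
```

>>> arm_command(
  increments=[
    [[0, 0, 0], [0, 0.3, -1], 1],
    [[0, 0, 0], [0, 0.6, -2], 1],
    [[0, 0, 0], [0, 0.8, -3], 1],
    [[0, 0, 0], [0, 0.8, -3], 1],
    [[0, 0, 0], [0, 0.8, -3], 1],
  ],
)

```text
clock: 17.25
position: [544.8, 36.0, 131.4]
ee_rot: [0.075, 0.703, 0.109, 0.698]
contact_force: [-0.6, -0.4, 0.5]
gripper_width: 25.4
```

```bash
python3 st.py
```

```text
[10.7  1.4 92.2] foot [12.1  1.4 -1.5] Fn 0.5359923015536965 Ft -0.6139267896113595 -0.2013002827255071 [-0.59  0.21  0.05]
turn [ 0. -0. -0.] shift [-0.4  0.6 -2.2] F [-0.6 -0.4  0.5] j [ 0.21  0.36 -0.21 -0.31 -0.98 -1.55]
```

>>> arm_command(
  increments=[
    [[0, 0, 0], [0, 0.3, -1], 1],
    [[0, 0, 0], [0, 0.6, -2], 1],
    [[0, 0, 0], [0, 0.9, -3.2], 1],
    [[0, 0, 0], [0, 0.9, -3.2], 1],
    [[0, 0, 0], [0, 0.9, -3.2], 1],
  ],
)

```text
clock: 17.75
position: [544.9, 36.9, 128.3]
ee_rot: [0.075, 0.703, 0.109, 0.698]
contact_force: [-1.0, -1.3, 2.2]
gripper_width: 25.2
```

```bash
python3 st.py
```

```text
[10.8  1.4 89. ] foot [12.2  1.3 -4.7] Fn 2.455882545815399 Ft -1.0715393811758167 -0.5993612754544635 [-0.68  0.37  0.13]
turn [ 0. -0. -0.] shift [-0.4 -0.3  1. ] F [-1.  -1.3  2.2] j [ 0.21  0.37 -0.21 -0.31 -0.97 -1.55]
```

>>> arm_command(
  increments=[
    [[0, 0, 0], [0, 0.2, -0.7], 1],
    [[0, 0, 0], [0, 0.4, -1.5], 1],
    [[0, 0, 0], [0, 0.4, -1.5], 1],
    [[0, 0, 0], [0, 0.4, -1.5], 1],
    [[0, 0, 0], [0, 0.4, -1.5], 1],
  ],
)

```text
clock: 18.25
position: [544.9, 37.2, 126.9]
ee_rot: [0.075, 0.703, 0.109, 0.698]
contact_force: [-1.0, -1.2, 3.0]
gripper_width: 25.3
```

```bash
python3 -c "
from h import *
L=[]
for i in range(8):
    if i<6: d=imaging.get_image('top')
    else: snap('scene','s8')
    s=readout.read_state();L.append((s['contact_force']@n,*plate(s['position'])))
print(np.round(L,1),np.mean(L,0),s['gripper_width'],s['clock'])
p=cv2.imread('pics/s8.png');f=lambda p,u0,v0,w,h,W,H:cv2.resize(p[v0:v0+h,u0:u0+w],(W,H),interpolation=cv2.INTER_CUBIC)
cv2.imwrite('pics/c8.png',np.hstack([f(p,200,190,50,60,400,480),f(p,100,180,200,240,400,480)]))"
```

```text
[[ 3.2 10.8  1.4 87.5]
 [ 4.1 10.8  1.4 87.5]
 [ 4.1 10.8  1.3 87.5]
 [ 3.2 10.8  1.3 87.5]
 [ 3.7 10.8  1.4 87.5]
 [ 3.2 10.8  1.4 87.5]
 [ 3.4 10.8  1.4 87.5]
 [ 4.2 10.8  1.4 87.5]] [ 3.62914184 10.8         1.375      87.5       ] 25.52441587273882 18.65
```

View pics/c8.png

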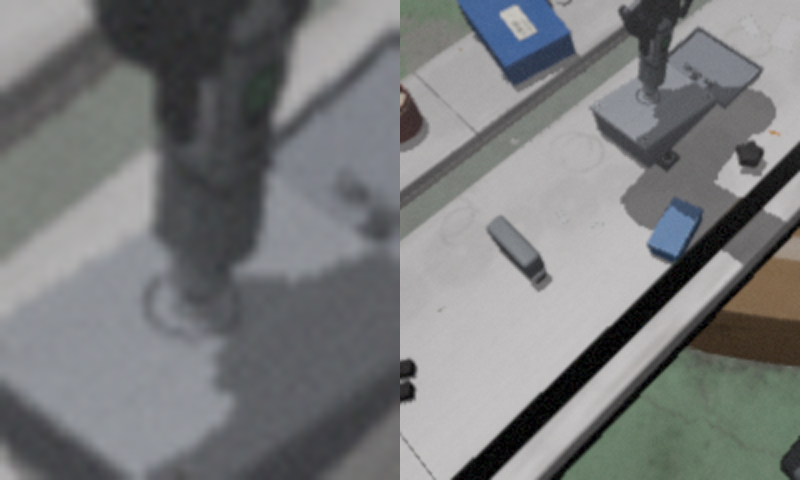

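The foot sits flat inside the ring, with ring line visible to its left and below, and the scraper stands clear on the worktop. The net press is about 5.9 N, which matches 6 mm of travel, so I hand in.

```bash
python3 -c "
from bench import arm;print(arm.job_done())"
```

```text
the job is handed in; nothing more can be done
None
```

I finished the job and handed it in at about 18.7 s on the robot's clock; the hand-in gives no verdict.

- **Chips:** one scraper stroke cleared the face. All four chips lie in the tray just inside its near wall, none higher than about 14 mm.
- **Scraper:** it stands upright and clear on the worktop, near where it started.
- **Probe:** I took the grey probe from the stand and set its foot on the face inside the ring, square to the slope to within about 0.1° by the arm's readings. It is still held pressed there.
- **Press depth:** the mean push was about 5.9 N after allowing for the probe's weight. By force that is 6 to 7 mm pushed in, and by position about 6 mm, so roughly half the 12 mm travel. I had no direct reading of the foot itself.
- **Camera disagreement:** the two cameras differed by 4–5 mm in y. I used their mean, which agreed with the scraper's position when I released it. In the last picture the foot sits slightly off the ring's centre but inside it.
- **Bystanders:** I did not touch them, and the star knob and blue box in the last picture look unmoved; I did not check the hex key separately.

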